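Turn over one leaf of the stock book

ROBOT

A 6-joint arm with a two-finger parallel gripper is mounted at the origin on the work surface. World frame = base frame: x ahead of the robot, y to its left, z up, the work surface at z = 0. Lengths are in mm, angles in rad, forces in N, time in s.
With the tool pointing down it reaches from about 350 to 775 mm from the base axis. Payload 7.3 kg.
Tool frame: the origin (TCP) lies at the very end of the fingers, on their centre line; the grasp point (between the pads) lies 19 mm behind it; x points along the fingers, z is the direction in which the jaws open and shut, and the axes are right-handed (so a half turn about x gives the same grasp; the last joint's range is limited). The gripper opens to 92 mm and grips with 3 to 60 N. Pads are 19 mm wide; open, the fingers measure 130 mm over their backs; the gripper's body (75 mm by 190 mm) begins 47 mm behind the grasp point.
Start: joints at [0.957, 0.342, 1.524, -0, 1.275, -0.146], TCP at [236.724, 468.622, 226.741] pointing down, gripper open.
Joint ranges: [-2.53, 2.53], [-0.77, 2.02], [0.04, 2.7], [-1, 4.14], [0.28, 2.66], [-3.11, 3.11]. Speed limits (rad/s): [2.57, 2.57, 3.14, 3.14, 3.14, 3.14].

INTERFACE

Orientations are given as [roll, pitch, yaw] about the fixed x, y, z axes, in that order (R = Rz(yaw) Ry(pitch) Rx(roll)).
In Python, from plant import * gives the robot as it stands.
- The arm moves only by the tool carry_out, never from a script. Its argument "rows" is a list of rows, each a list of 4 numbers: the shift along the world's x, y, z in mm, then the turn about the world's z in degrees. In form: [[x, y, z, twist], ...]. A call has 1 to 20 rows; each row is the pose to reach, as a shift and turn from the pose measured when the call began; what a row does not reach only later rows make up. A row lasts 1/12 s, in which the tool goes at most 41.7 mm and 7.16 degrees, less where a joint would pass 70% of its speed; a pose out of reach is approached as far as the arm can. A call with a gripper value outside its range is refused whole. "hand" is the finger opening in mm, from 0 to 91.8, set as the call begins (left out, the last holds). The fingers move at their own pace and stop on an object; the grip force is fixed at half the most. Time passes only in rows, so rows that repeat a pose let the fingers close. It gives the time, the measured TCP pose, the force and the opening at its end, in the units of the state.
- get_obs(): the state, without advancing time (a new reading comes with each control period).
- capture(name): name is "scene" or "top" or "wrist"; returns the picture (420x560x3 uint8, red, green, blue); there is no depth.
- camera_info(name): a dict with "camera_matrix" (3x3 intrinsics, pixels), "dist" ([k1, k2, p1, p2, k3] as OpenCV has them; the pictures are not rectified), "pose" (4x4, takes a point from camera to world coordinates); the wrist camera has in their place "mount" (4x4, takes a point from camera to tool coordinates, whose origin is the TCP and whose axes are the tool frame's). Camera axes: x right, y down, z forward; pixel columns grow to the right and rows downward; lengths in mm; the calibration is good to about 2 mm. A picture is of the moment at which its call begins: read the wrist's pose just before it. camera_info takes no time and is no camera call.
- close_job(): hands the job in, once; it reports no verdict.
The state is a dict: "time": time; "joint_positions": joint angles; "dq": joint speeds; "tau": joint torques, N m; "tool_pos": TCP position; "tcp_rot": TCP orientation; "contact_force": force on the tool from outside, world axes, zero at the start; "moment": the same for the moment, N m; "grip_width": finger opening in mm.
Only numpy, scipy, OpenCV 4.12 (cv2) and the standard library are available. Lean on these libraries where they do the work, as an engineer would, in place of code of your own. Each camera call takes 0.05 s, during which the arm holds its last target. There are 200 camera calls.

TASK

The ring-bound stock book lies open on the picking bench. Turn its top right-hand leaf over the rings by pushing it from underneath with the fingertips, and press it down until it lies flat on the left-hand pile. Push it only, lightly and without pinching it between the fingers; turn that one leaf alone, do not lift or shove the book, leave the things around it where they are, and finish clear of everything.

Things in the scene. Friction and masses are not known exactly. Their poses are not given: they have to be found in the camera images.
- stock_book: Open ring binder lying on the bench, loose, about 2 kg: black covers 230 mm along the spine (x axis, away from the robot), 376 mm across (y axis, to the robot's left), 4 mm thick; on them, left and right of the spine, two equal piles of rigid pale grey boards (210 x 148 x 3 mm each) with staggered index tabs on the outer edges. Origin: centre of the underside, below the spine.
- book_axis (a point): Middle of the line about which the leaves turn: 35 mm above the bench over the spine, parallel to the book's x. It is the centre line of two steel rings, 60 mm across, standing at x = -40 and +40 mm, from 5 to 65 mm above the bench. Axes as the book's.
- left_pile (a point): Centre of the top face of the left pile, 33.5 mm above the bench, 92 mm left of the turning axis; the top board reaches from 18 to 166 mm left of the axis, lower boards step inward by up to 17 mm.
- leaf: The leaf to turn: top board of the right-hand pile, rigid, about 0.1 kg, paper list on each face. Origin on the turning axis at mid length; x along the spine. The board lies on its own -y side, y = -18 to -166 mm, x = -105 to 105 mm, z = -1.5 to 1.5 mm. Its z axis points up while it lies on the right, down once it lies on the left. Starts ajar by up to about 20 degrees.
- leaf_tab (a point): Centre of that leaf's index tab, 175 mm from the turning axis, at mid thickness; of the three tab places along the edge it is the one nearest the robot (x = -70 mm in book and leaf). Tab: 58 mm along the spine, 166 to 184 mm from the axis, 3 mm thick. With the leaf fully down there are 29 mm free beneath the tab, above the 4 mm cover. Axes as the leaf's.
- leaf_turn (a joint): Turning angle of the leaf: 0 = flat on the right pile, 1.57 = upright, 3.14 = flat on the left pile (stop). The punched board binds on the rings: it stays at any angle where it is left, does not fall by itself, and takes 0.2 to 1.6 N at the tab to turn.
- next_leaf (a joint): Turning angle of the leaf just below, which must stay lying at 0. Same board, 3 mm lower, its tab at the middle of the outer edge; stiff in the same way.
- tape_roll: Bystander: roll of brown packing tape lying flat, 100 mm diameter, 48 mm high, loose. Origin: centre of the underside.
- parts_bin: Bystander: small open kraft box with a few parts, 85 x 70 mm, 60 mm high, loose. Origin: centre of the underside.
- jar: Bystander: small clear jar with black lid, 52 mm diameter, 75 mm high, loose. Origin: centre of the underside.

How it is judged:
By the outcome, as a careful person would: the job done as asked, in the order asked, and still so for the second after the job is handed in, with the robot touching nothing.
It also fails if it takes over 45 s, if anything falls off the work surface, if the arm or the gripper's body presses on something with over 40 N, if the wrist force passes 120 N, or if a joint passes its speed limit or range.

## Working session

There is one attempt and no reset: what is moved stays moved. The work goes in short steps, Python scripts to look and compute and a tool call to move; the robot and the scene stay as the last step left them, time stands still between calls to the robot, and variables do not carry over. Pictures are saved under pics/ and viewed, about 8 in all and at most 12, crops included, and the job is handed in when it is done.

Besides the shell and the picture viewer there is one more tool, called after ">>>" as name(argument=value, ...), one argument or row to a line, values as JSON. carry_out: Moves the arm, as the interface text tells. Its arguments: {"type":"object","properties":{"rows":{"type":"array"},"hand":{"type":"number"}},"required":["rows"]}

```bash
mkdir -p pics; ls; python3 - <<'E'
from plant import *
import cv2,numpy as np
o=get_obs();print(o)
for n in("scene","top"):
    cv2.imwrite(f"pics/{n}0.png",capture(n)[:,:,::-1]); i=camera_info(n);print(n,i)
print(camera_info("wrist"))
E
```

```text
pics
{'time': 0.0, 'joint_positions': array([ 9.57019070e-01,  3.42750887e-01,  1.52500702e+00,  2.15531646e-05,
        1.27539329e+00, -1.45968004e-01]), 'dq': array([ 0.00105912, -0.00141553,  0.00094883, -0.00198458, -0.00246977,
        0.00048207]), 'tau': array([ 2.64350012e-03, -4.31240666e+01, -2.44222730e+01,  7.18633225e-02,
        5.56501374e-02, -1.46854982e-04]), 'tool_pos': array([236.46557165, 468.28307736, 226.03383491]), 'tcp_rot': array([ 2.98240166,  1.56923765, -2.19780286]), 'contact_force': array([-0.63421165, -0.07577598, -0.37211519]), 'moment': array([-0.0182733 ,  0.02711254, -0.0145169 ]), 'grip_width': 91.74671541708531}
scene {'camera_matrix': array([[452.8984087 ,   0.        , 277.43726609],
       [  0.        , 452.8984087 , 207.78873206],
       [  0.        ,   0.        ,   1.        ]]), 'dist': array([-0.15328465,  0.        ,  0.        ,  0.        ,  0.        ]), 'pose': array([[ 5.51199960e-01,  6.80265010e-01, -4.83133645e-01,
         1.13866705e+03],
       [ 8.34356497e-01, -4.45723076e-01,  3.24314932e-01,
        -2.70126832e+02],
  
[... 684 characters left out ...]
6e+02],
       [ 0.00000000e+00,  0.00000000e+00,  0.00000000e+00,
         1.00000000e+00]])}
{'camera_matrix': array([[348.9998716 ,   0.        , 272.86687674],
       [  0.        , 348.9998716 , 213.21135208],
       [  0.        ,   0.        ,   1.        ]]), 'dist': array([-0.05542693,  0.        ,  0.        ,  0.        ,  0.        ]), 'mount': array([[ 1.90391586e-05, -2.48319892e-01,  9.68678084e-01,
        -1.58786328e+02],
       [-1.47275085e-03, -9.68677041e-01, -2.48319596e-01,
         6.59319010e+01],
       [ 9.99998915e-01, -1.42189367e-03, -3.84156127e-04,
        -4.67507716e-01],
       [ 0.00000000e+00,  0.00000000e+00,  0.00000000e+00,
         1.00000000e+00]])}
```

View pics/scene0.png

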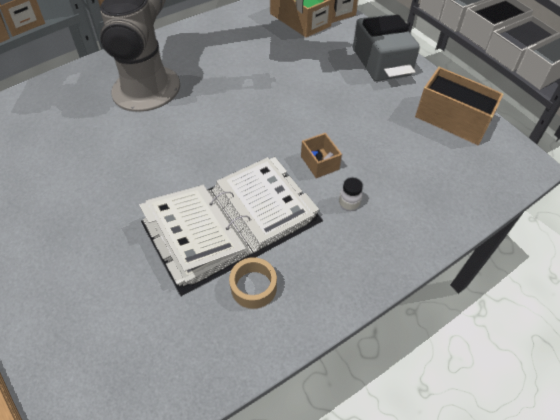

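View pics/top0.png

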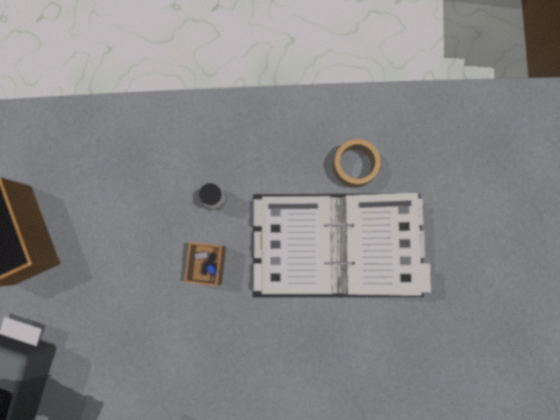

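The scene view shows the book at about (230,220), tape roll (253,283), bin (321,155) and jar (351,193). In the top view the spine is near col 339, the book spans rows 195–297, and the right leaf's tab is near (424,278). I'll zoom in next.

```bash
python3 - <<'E'
import cv2
t=cv2.imread("pics/top0.png")[185:305,245:440];s=cv2.imread("pics/scene0.png")[150:295,135:330]
for n,i in(("topc",t),("scenec",s)): cv2.imwrite(f"pics/{n}.png",cv2.resize(i,None,fx=4,fy=4,interpolation=cv2.INTER_CUBIC))
E
```

```text
(no output)
```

View pics/topc.png

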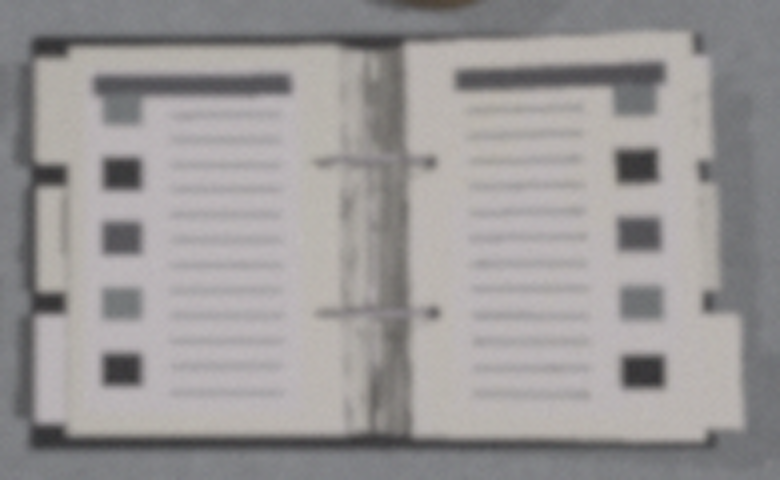

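View pics/scenec.png

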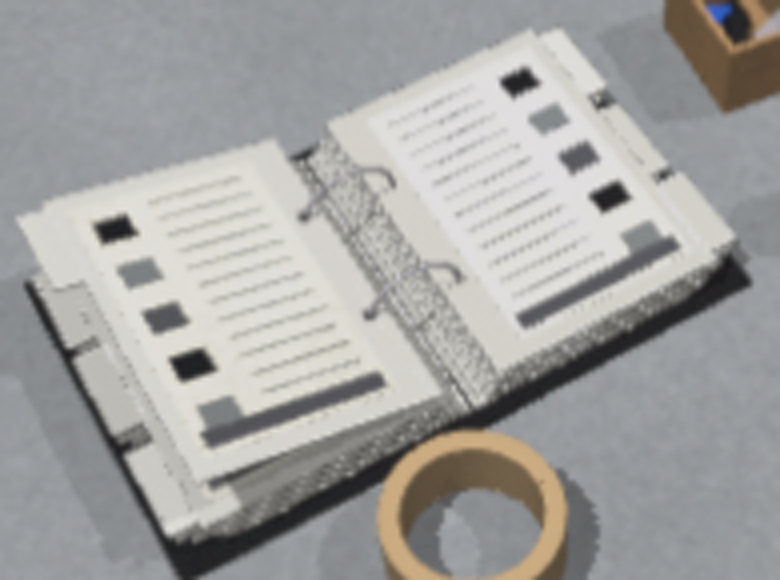

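```bash
cat >h.py <<'E'
from plant import *
import cv2,numpy as np
def ray(n,p):
    i=camera_info(n);u=cv2.undistortPoints(np.array([[p]],float),i["camera_matrix"],i["dist"])[0,0]
    d=i["pose"][:3,:3]@[u[0],u[1],1];return i["pose"][:3,3],d/np.linalg.norm(d)
def plane(n,p,z):
    c,d=ray(n,p);return c+d*(z-c[2])/d[2]
def tri(pt,ps):
    A=0;b=0;R=[ray("top",pt),ray("scene",ps)]
    for c,d in R: P=np.eye(3)-np.outer(d,d);A=A+P;b=b+P@c
    x=np.linalg.solve(A,b);return x,[np.linalg.norm(np.cross(x-c,d)) for c,d in R]
T=lambda x,y:((x+.5)/4-.5+245,(y+.5)/4-.5+185)
S=lambda x,y:((x+.5)/4-.5+135,(y+.5)/4-.5+150)
E
python3 - <<'E'
from h import *
np.set_printoptions(precision=1,suppress=True)
for n,a,b in[("leaf far out",(692,32),(200,482)),("tab near out",(744,430),(18,216)),("tab far out",(740,313),(40,262)),("leaf near in",(412,437),(275,140)),("leaf far in",(405,43),(440,400)),("sq near",(643,371),(115,228)),("sq3 R",(639,233),(165,317)),("sq top R",(636,166),(192,364)),("L near in",(345,437),(328,125)),("L sq near",(122,370),(518,81)),("L sq4",(122,174),(609,195)),
 ("ring1 R",(436,312),(303,216)),("ring2 R",(431,161),(370,315))]:
    print(n,*tri(T(*a),S(*b)))
for a in[(33,40),(33,445),(713,445),(703,35)]: print("cover top z4",plane("top",T(*a),4))
for a in[(185,578),(748,285),(28,283)]: print("cover scene",plane("scene",S(*a),4))
print("roll top",plane("top",(357,163),48),"scene",plane("scene",(253,275),48));print("roll edge",plane("top",(381,163),48))
print("jar",plane("top",(210,194),75),"bin",plane("top",(206,264),60))
E
```

```text
leaf far out [ 676.2 -188.3   76.4] [np.float64(0.8119937188484048), np.float64(0.8119937188483268)]
tab near out [ 472.6 -200.    83. ] [np.float64(0.4252154348055052), np.float64(0.4252154348056436)]
tab far out [ 528.9 -199.7  104.4] [np.float64(4.830539357973376), np.float64(4.830539357973445)]
leaf near in [470.3 -39.5  38.2] [np.float64(0.11742887381456357), np.float64(0.11742887381451997)]
leaf far in [680.5 -47.1  34.2] [np.float64(1.343784523528256), np.float64(1.343784523528176)]
sq near [ 502.6 -154.7   71.7] [np.float64(0.2700298441126816), np.float64(0.27002984411259695)]
sq3 R [ 572.8 -156.9   71.6] [np.float64(0.4689064263525937), np.float64(0.46890642635269175)]
sq top R [ 607.4 -157.8   70.6] [np.float64(0.5248384507466596), np.float64(0.524838450746583)]
L near in [470.9  -4.5  29.5] [np.float64(0.6442365767064206), np.float64(0.6442365767063896)]
L sq near [509.2 112.2  33.6] [np.float64(0.7765658792538311), np.float64(0.7765658792538891)]
L sq4 [614.3 109.4  34.2] [np.float64(0.5870916631709758), np.float64(0.5870916631710363)]
ring1 R [535.6 -54.2  45.5] [np.float64(0.06801155262469068), np.float64(0.06801155262451879)]
ring2 R [615.8 -55.4  43.7] [np.float64(0.1982811779514011), np.float64(0.19828117795138692)]
cover top z4 [694.3 159.2   4. ]
cover top z4 [468.7 164.3   4. ]
cover top z4 [ 458.  -208.4    4. ]
cover top z4 [ 684.8 -217.3    4. ]
cover scene [ 683.9 -214.1    4. ]
cover scene [696.7 153.9   4. ]
cover scene [ 458.4 -207.8    4. ]
roll top [749.  -71.5  48. ] scene [749.4 -69.   48. ]
roll edge [ 747.3 -123.2   48. ]
jar [687.5 243.2  75. ] bin [541.7 256.2  60. ]
```

```bash
python3 - <<'E'
from h import *
from scipy.spatial.transform import Rotation as R
print(R.from_euler("xyz",get_obs()["tcp_rot"]).as_matrix().round(3))
cv2.imwrite("pics/w0.png",capture("wrist")[:,:,::-1])
E
```

```text
[[-0.001 -0.893  0.451]
 [-0.001  0.451  0.893]
 [-1.     0.    -0.001]]
```

View pics/w0.png

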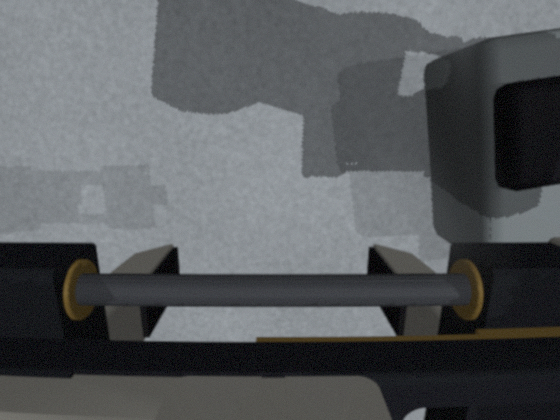

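Wrist view: the open fingers are at cols 110–440, row 290, with the printer at right. Both camera views agree. The turning axis is at about y -25.6, x 576, yaw -1.7°, and the leaf is ajar about 15°, with the tab's outer lower edge near (501, -201, 81). I'll close the fingers, line the jaw up with the spine, and travel high to a spot outside the tab.

>>> carry_out(
  rows=[
    [0,0,40,0],
    [0,0,60,-5],
    [265,-708,60,-65],
    [265,-708,60,-65],
    [265,-708,60,-65],
    [265,-708,60,-65],
    [265,-708,60,-65],
    [265,-708,60,-65],
    [265,-708,60,-65],
    [265,-708,60,-65],
    [265,-708,60,-65],
    [265,-708,60,-65],
    [265,-708,60,-65],
    [265,-708,60,-65],
    [265,-708,60,-65],
    [265,-708,60,-65],
    [265,-708,60,-65],
    [265,-708,60,-65],
    [265,-708,60,-65],
    [265,-708,60,-65],
  ],
  hand=0,
)

```text
time: 1.82
tool_pos: [499.6, -236.1, 285.9]
tcp_rot: [2.817, 1.569, 2.785]
contact_force: [1.2, 0.0, 0.4]
grip_width: 0.0
```

>>> carry_out(
  rows=[
    [2,-4,-40,0],
    [2,-4,-80,0],
    [2,-4,-120,0],
    [2,-4,-155,0],
    [2,-4,-185,0],
    [2,-4,-205,0],
    [2,-4,-223,0],
    [2,-4,-223,0],
    [2,-4,-223,0],
  ],
)

```text
time: 2.57
tool_pos: [501.1, -239.8, 62.2]
tcp_rot: [2.676, 1.567, 2.644]
contact_force: [0.5, -0.1, 0.6]
grip_width: 0.5
```

```bash
python3 - <<'E'
from h import *
o=get_obs();print(o["tool_pos"],o["contact_force"])
s=capture("scene")[60:250,80:330,::-1];t=capture("top")[185:335,330:480,::-1]
s=cv2.resize(s,None,fx=2,fy=2,interpolation=2);t=cv2.resize(t,(285,380),interpolation=2) if 0 else cv2.resize(t,(290,290),interpolation=2)
c=np.zeros((380,800,3),np.uint8);c[:,:500]=s;c[:290,505:795]=t
cv2.imwrite("pics/a.png",c)
E
```

```text
[ 501.11705339 -239.83153608   62.24597688] [ 0.45536178 -0.13253662  0.64741427]
```

View pics/a.png

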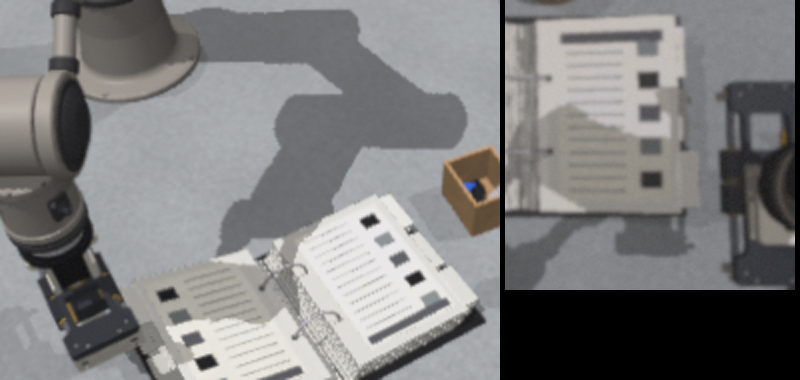

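The gripper stands just outside the tab, its body around (100,310) in the left half of the picture, and the leaf is untouched. I'll creep in until I feel contact.

>>> carry_out(
  rows=[
    [0,8,0,0],
    [0,15,0,0],
    [0,20,0,0],
    [0,23,0,0],
    [0,25,0,0],
    [0,26,0,0],
    [0,27,0,0],
    [0,28,0,0],
    [0,28,0,0],
  ],
)

```text
time: 3.42
tool_pos: [502.3, -212.5, 64.0]
tcp_rot: [-1.543, 1.57, -1.575]
contact_force: [-0.2, -0.1, -0.5]
grip_width: 0.2
```

>>> carry_out(
  rows=[
    [0,1,0,0],
    [0,2,0,0],
    [0,3,0,0],
    [0,3,0,0],
  ],
)

```text
time: 3.75
tool_pos: [502.4, -211.7, 64.5]
tcp_rot: [-1.347, 1.567, -1.378]
contact_force: [-2.1, -8.8, 0.4]
grip_width: 0.5
```

```bash
python3 - <<'E'
from h import *
for k in range(4):
    o=get_obs();print(o["tool_pos"].round(1),o["contact_force"].round(1),o["moment"].round(3));capture("top")
for th in range(15,186,5):
    a=np.radians(th);c,s=np.cos(a),np.sin(a)
    f=lambda r:(-23.3-r*c-1.5*s, 35+r*s-1.5*c)
    print(th,*np.round(f(184),0),*np.round(f(165),0))
E
```

```text
[ 502.4 -211.7   64.5] [-2.1 -8.8  0.4] [-1.391  0.463  0.065]
[ 502.4 -211.7   64.5] [-2.1 -9.2  1.1] [-1.457e+00  4.130e-01  1.000e-03]
[ 502.4 -211.7   64.5] [-2.2 -8.1  1.3] [-1.406  0.491  0.045]
[ 502.4 -211.7   64.5] [-3.2 -7.   1.3] [-1.395  0.417  0.065]
15 -201.0 81.0 -183.0 76.0
20 -197.0 97.0 -179.0 90.0
25 -191.0 111.0 -173.0 103.0
30 -183.0 126.0 -167.0 116.0
35 -175.0 139.0 -159.0 128.0
40 -165.0 152.0 -151.0 140.0
45 -154.0 164.0 -141.0 151.0
50 -143.0 175.0 -131.0 160.0
55 -130.0 185.0 -119.0 169.0
60 -117.0 194.0 -107.0 177.0
65 -102.0 201.0 -94.0 184.0
70 -88.0 207.0 -81.0 190.0
75 -72.0 212.0 -67.0 194.0
80 -57.0 216.0 -53.0 197.0
85 -41.0 218.0 -39.0 199.0
90 -25.0 219.0 -25.0 200.0
95 -9.0 218.0 -10.0 200.0
100 7.0 216.0 4.0 198.0
105 23.0 213.0 18.0 195.0
110 38.0 208.0 32.0 191.0
115 53.0 202.0 45.0 185.0
120 67.0 195.0 58.0 179.0
125 81.0 187.0 70.0 171.0
130 94.0 177.0 82.0 162.0
135 106.0 166.0 92.0 153.0
140 117.0 154.0 102.0 142.0
145 127.0 142.0 111.0 131.0
150 135.0 128.0 119.0 119.0
155 143.0 114.0 126.0 106.0
160 149.0 99.0 131.0 93.0
165 154.0 84.0 136.0 79.0
170 158.0 68.0 139.0 65.0
175 160.0 53.0 141.0 51.0
180 161.0 37.0 142.0 37.0
185 160.0 20.0 141.0 22.0
```

Contact is at TCP y ≈ -212, which matches the geometry, but 8.8 N is more than I want. I'll back off 1 mm and let an upward stroke lift the edge by friction.

>>> carry_out(
  rows=[
    [0,-1,0,0],
    [0,-1,3,0],
    [0,-1,6,0],
    [0,-1,8,0],
  ],
)

```text
time: 4.28
tool_pos: [502.5, -212.5, 72.9]
tcp_rot: [-1.248, 1.567, -1.28]
contact_force: [0.7, 0.3, -1.0]
grip_width: 0.4
```

```bash
python3 - <<'E'
from h import *
o=get_obs();print(o["tool_pos"].round(1),o["contact_force"].round(1))
s=capture("scene")[150:295,135:330,::-1]
cv2.imwrite("pics/b.png",cv2.resize(s,None,fx=4,fy=4,interpolation=2))
E
```

```text
[ 502.5 -212.5   72.9] [ 0.7  0.3 -1. ]
```

View pics/b.png

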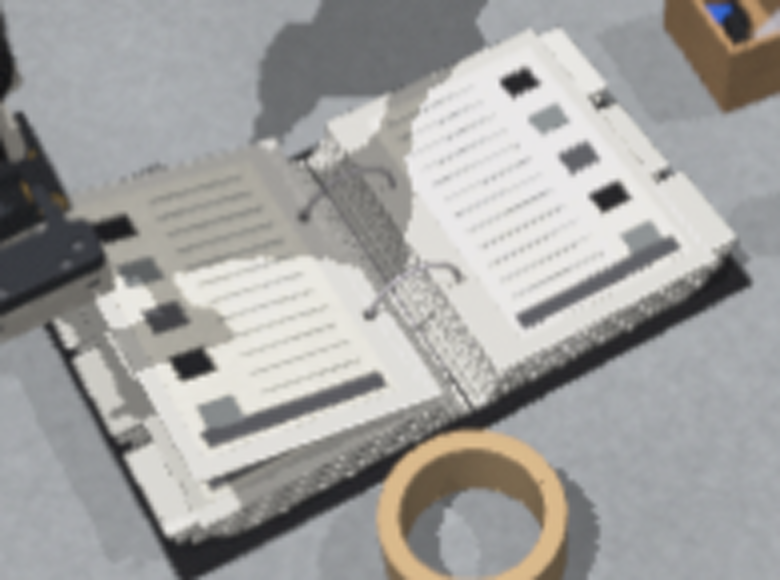

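Nothing has moved: pressing inward alone jams against friction. I'll start lower and press lightly while rising along the tangent.

>>> carry_out(
  rows=[
    [0,-1,-6,0],
    [0,-1,-12,0],
    [0,-1,-14,0],
    [0,0.6,-14,0],
    [0,1.0,-13,0],
    [0,1.3,-11,0],
    [0,1.8,-9,0],
    [0,2.4,-7,0],
  ],
)

```text
time: 5.0
tool_pos: [502.8, -210.2, 66.6]
tcp_rot: [-1.096, 1.566, -1.128]
contact_force: [-0.2, -1.6, -0.9]
grip_width: 0.4
```

It moves, at about 1.6 N. Now I'll follow the arc.

>>> carry_out(
  rows=[
    [0,1.5,5,0],
    [0,3,11,0],
    [0,4.5,14.5,0],
    [0,6,18,0],
    [0,8,21.5,0],
    [0,9.5,25,0],
    [0,11,28.5,0],
    [0,13,32,0],
    [0,15,36,0],
    [0,17.5,40,0],
  ],
)

```text
time: 5.83
tool_pos: [503.4, -193.4, 107.4]
tcp_rot: [-0.997, 1.564, -1.029]
contact_force: [0.4, -5.5, 2.6]
grip_width: 0.6
```

```bash
python3 - <<'E'
from h import *
o=get_obs();print(o["tool_pos"].round(1),o["contact_force"].round(1))
s=capture("scene")[130:280,120:320,::-1]
cv2.imwrite("pics/c.png",cv2.resize(s,None,fx=3,fy=3,interpolation=2))
E
```

```text
[ 503.4 -193.4  107.4] [ 0.4 -5.5  2.6]
```

View pics/c.png

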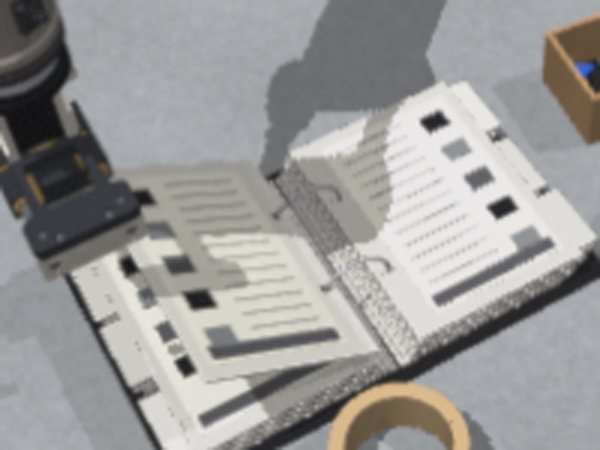

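The leaf is now at about 30° (its sheet in the middle of the crop), and the next leaf still lies flat behind it, list visible near (150,310). The force sign shows the finger lagging in z, so I'll lead upward a little.

>>> carry_out(
  rows=[
    [0,3,7.5,0],
    [0,7.5,15,0],
    [0,12.5,22,0],
    [0,17.5,29,0],
    [0,23,36,0],
    [0,28.5,42.5,0],
    [0,34,49,0],
    [0,39.5,55,0],
    [0,46,60,0],
    [0,53,65.5,0],
    [0,59,70.5,0],
    [0,66,75,0],
  ],
)

```text
time: 6.88
tool_pos: [503.5, -126.5, 183.7]
tcp_rot: [-0.939, 1.564, -0.971]
contact_force: [1.2, -0.7, -0.4]
grip_width: 0.5
```

>>> carry_out(
  rows=[
    [0,7,3,0],
    [0,14,5.5,0],
    [0,21,8.5,0],
    [0,28.5,11,0],
    [0,36.5,13,0],
    [0,44.5,15,0],
    [0,52,17,0],
    [0,59.5,18,0],
    [0,67.5,18.5,0],
    [0,75.5,18.5,0],
    [0,83.5,18.5,0],
    [0,91.5,18,0],
    [0,99,17,0],
    [0,106.5,16,0],
    [0,113.5,15,0],
    [0,120.5,14,0],
  ],
)

```text
time: 8.22
tool_pos: [503.5, -5.2, 197.5]
tcp_rot: [-0.936, 1.564, -0.968]
contact_force: [0.3, -1.1, -0.1]
grip_width: 0.3
```

```bash
python3 - <<'E'
from h import *
o=get_obs();print(o["tool_pos"].round(1),o["contact_force"].round(1))
s=capture("scene")[90:280,100:330,::-1];t=capture("top")[165:315,230:450,::-1]
s=cv2.resize(s,None,fx=2,fy=2,interpolation=2);t=cv2.resize(t,(330,225),interpolation=2)
c=np.zeros((380,800,3),np.uint8);c[:,:460]=s;c[:225,465:795]=t
cv2.imwrite("pics/d.png",c)
E
```

```text
[503.5  -5.2 197.5] [ 0.3 -1.1 -0.1]
```

View pics/d.png

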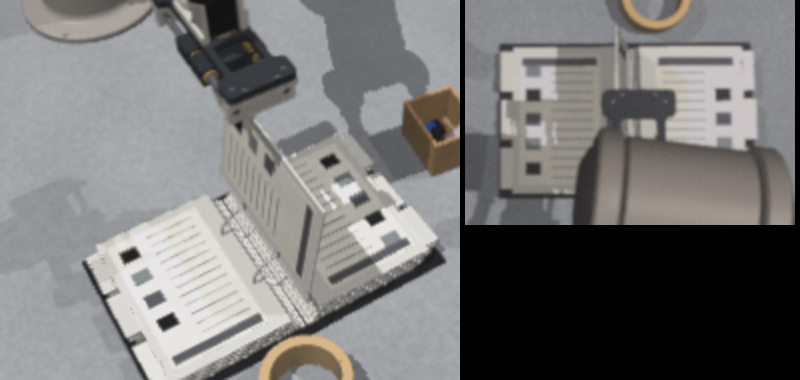

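The leaf stands just past upright with the tip on its underside, and the book and next leaf are unmoved. I'll carry on over the top.

>>> carry_out(
  rows=[
    [0,6.5,-1,0],
    [0,13,-2.5,0],
    [0,20,-4.5,0],
    [0,27,-6.5,0],
    [0,33.5,-9.5,0],
    [0,40,-12.5,0],
    [0,46.5,-15.5,0],
    [0,53,-18.5,0],
    [0,59,-22.5,0],
    [0,65,-26.5,0],
    [0,71,-31,0],
    [0,77,-35.5,0],
    [0,82,-40,0],
    [0,87,-44.5,0],
    [0,92,-50,0],
    [0,97,-55.5,0],
    [0,101.5,-61,0],
    [0,106,-66.5,0],
    [0,110,-72.5,0],
    [0,114,-78.5,0],
  ],
)

```text
time: 9.98
tool_pos: [503.2, 109.6, 118.2]
tcp_rot: [-1.023, 1.565, -1.053]
contact_force: [0.3, 0.4, 0.0]
grip_width: 0.3
```

>>> carry_out(
  rows=[
    [0,3,-6,0],
    [0,6,-12,0],
    [0,8.5,-18.5,0],
    [0,11,-25,0],
    [0,13.5,-32,0],
    [0,16,-39,0],
    [0,17.5,-46,0],
    [0,19,-53,0],
    [0,20,-60,0],
    [0,21,-66,0],
    [0,21,-69,0],
    [0,21,-72,0],
  ],
)

```text
time: 10.98
tool_pos: [503.0, 130.6, 45.7]
tcp_rot: [-1.119, 1.565, -1.15]
contact_force: [-0.5, 0.6, 1.1]
grip_width: 0.1
```

Now slowly down to touch.

>>> carry_out(
  rows=[
    [0,0,-2,0],
    [0,0,-4,0],
    [0,0,-6,0],
    [0,0,-7,0],
    [0,0,-8,0],
    [0,0,-8.5,0],
    [0,0,-8.5,0],
  ],
)

```text
time: 11.57
tool_pos: [503.0, 130.5, 37.2]
tcp_rot: [-1.098, 1.565, -1.129]
contact_force: [0.3, -0.6, -1.3]
grip_width: 0.5
```

>>> carry_out(
  rows=[
    [0,0,-0.5,0],
    [0,0,-1,0],
    [0,0,-1.5,0],
    [0,0,-2,0],
    [0,0,-2,0],
  ],
)

```text
time: 11.98
tool_pos: [503.2, 130.5, 36.4]
tcp_rot: [-0.992, 1.564, -1.023]
contact_force: [-3.4, -0.9, 11.4]
grip_width: 0.8
```

11.4 N at z 36.4 (expected face 36.5), so it is down on the stop. I'll withdraw straight up, then sideways out of the cameras' way.

>>> carry_out(
  rows=[
    [0,0,3,0],
    [0,0,10,0],
    [0,0,30,0],
    [0,0,65,0],
    [0,0,100,0],
    [0,0,140,0],
    [0,0,180,0],
    [0,0,210,0],
    [-40,30,230,0],
    [-80,60,230,0],
    [-110,95,230,0],
    [-140,130,230,0],
    [-165,160,230,0],
    [-190,190,230,0],
    [-200,220,230,0],
    [-200,250,230,0],
    [-200,270,230,0],
    [-200,270,230,0],
    [-200,270,230,0],
  ],
)

```text
time: 13.57
tool_pos: [302.6, 400.9, 266.2]
tcp_rot: [-1.101, 1.564, -1.129]
contact_force: [0.1, 0.6, -0.7]
grip_width: 0.4
```

```bash
python3 - <<'E'
from h import *
o=get_obs();print(o["tool_pos"].round(1),o["contact_force"].round(1))
s0=capture("scene")[:,:,::-1];t0=capture("top")[:,:,::-1]
cv2.imwrite("pics/top1.png",t0);cv2.imwrite("pics/scene1.png",s0)
s=cv2.resize(s0[130:310,130:380],None,fx=2.4,fy=2.4,interpolation=2);t=cv2.resize(t0[120:310,170:445],(580,400)[:2],interpolation=2)
cv2.imwrite("pics/s1.png",s);cv2.imwrite("pics/t1.png",cv2.resize(t0[125:310,175:440],None,fx=3,fy=3,interpolation=2))
E
```

```text
[302.6 400.9 266.2] [ 0.1  0.6 -0.7]
```

View pics/s1.png

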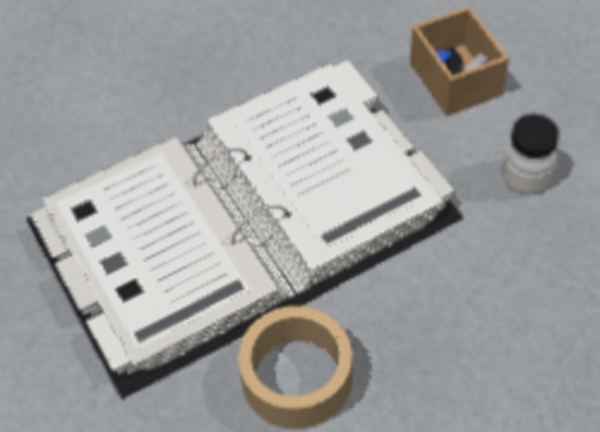

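View pics/t1.png

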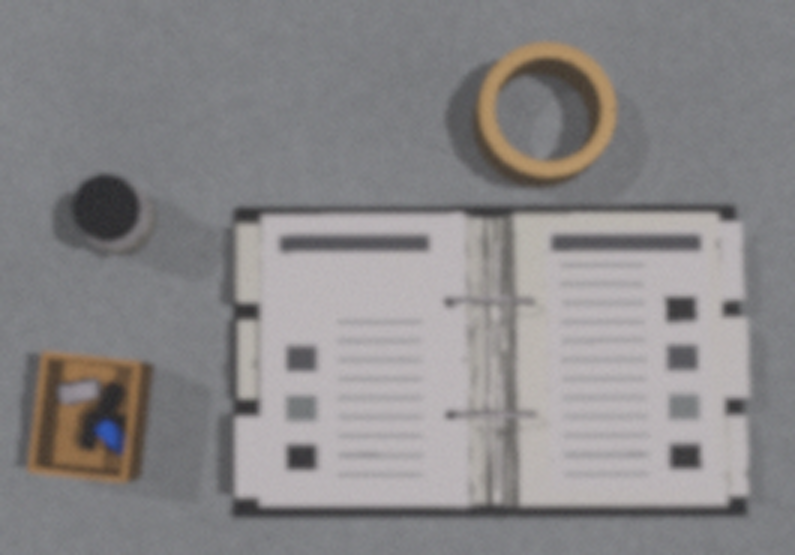

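```bash
python3 - <<'E'
from h import *
np.set_printoptions(precision=1,suppress=True)
T=lambda x,y:((x+.5)/3-.5+175,(y+.5)/3-.5+125);S=lambda x,y:((x+.5)/2.4-.5+130,(y+.5)/2.4-.5+130)
for a,b in[((301,457),(322,95)),((301,408),(341,117)),((301,358),(358,140)),((685,457),(84,210)),((682,358),(113,262))]: print(*tri(T(*a),S(*b)))
for n,m in(("roll",(130,190,325,390)),("jar",(175,215,190,235)),("bin",(238,290,178,230)),("cover",(190,300,245,430))):
    r=[]
    for k in "01":
        g=cv2.imread(f"pics/top{k}.png")[m[0]:m[1],m[2]:m[3]]
        h=cv2.cvtColor(g,cv2.COLOR_BGR2HSV)
        w=(h[...,1]>90)&(h[...,0]<25) if n in("roll","bin") else g.max(2)<60
        ys,xs=np.nonzero(w);r.append((xs.mean().round(2),ys.mean().round(2),w.sum(),xs.min(),xs.max(),ys.min(),ys.max()))
    print(n,r)
E
```

```text
[509.3 112.   36.1] [np.float64(1.2331606766395036), np.float64(1.2331606766395888)]
[544.4 111.7  36. ] [np.float64(0.39080134565410823), np.float64(0.39080134565407976)]
[579.7 110.1  36.7] [np.float64(1.107276033948429), np.float64(1.1072760339483854)]
[ 501.8 -159.8   32.3] [np.float64(0.039047948955696035), np.float64(0.03904794895572454)]
[ 571.8 -161.9   33. ] [np.float64(0.36855959838368757), np.float64(0.3685595983836104)]
roll [(np.float64(31.64), np.float64(31.74), np.int64(611), np.int64(9), np.int64(54), np.int64(10), np.int64(54)), (np.float64(31.58), np.float64(31.46), np.int64(600), np.int64(9), np.int64(54), np.int64(10), np.int64(53))]
jar [(np.float64(19.69), np.float64(18.9), np.int64(315), np.int64(10), np.int64(30), np.int64(9), np.int64(28)), (np.float64(19.77), np.float64(18.82), np.int64(310), np.int64(10), np.int64(29), np.int64(9), np.int64(28))]
bin [(np.float64(24.99), np.float64(26.24), np.int64(898), np.int64(7), np.int64(45), np.int64(5), np.int64(46)), (np.float64(24.81), np.float64(26.03), np.int64(913), np.int64(7), np.int64(45), np.int64(5), np.int64(46))]
cover [(np.float64(69.56), np.float64(67.25), np.int64(91), np.int64(9), np.int64(164), np.int64(5), np.int64(105)), (np.float64(26.43), np.float64(65.33), np.int64(46), np.int64(9), np.int64(176), np.int64(5), np.int64(105))]
```

The turned leaf measures z ≈ 36.2 (expected 36.5), the right pile ≈ 32.7 (expected 33.5), and the bystanders and covers are unmoved. Handing in.

```bash
python3 -c "
from plant import *
print(close_job(), get_obs()['time'])"
```

```text
the job is handed in; nothing more can be done
the job is handed in; nothing more can be done
```

I turned the top right-hand leaf over the rings with the closed fingertips and pressed it flat on the left-hand pile. The job was handed in about 14 s into the 45 s allowed.

**How it went:** I pushed the lower edge of the tab up to upright, then the leaf's underside on over, and pressed down until it stopped at 11.4 N. Then I withdrew well clear of everything.

**Last checks:**
- **Turned leaf:** its face measured 36.0–36.7 mm high, against 36.5 expected.
- **Next leaf:** it still lies flat on the right. It measured about 32.7 mm against 33.5, within the 2 mm calibration.
- **Surroundings:** the tape roll, jar and bin stayed within about 0.3 pixel in the top view. The outline of the dark covers also kept its position; only the colour average changed, because the leaf now hides different parts of them.

**What went less well:** the first contact pressed sideways at about 9 N without moving the leaf. I backed off and restarted with a rising stroke. After that, the readings during the turn were mostly under 2 N, with one of about 6 N. They were taken only at the end of each move, so brief peaks in between could have been missed.

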